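Clamp the filter and index the selector to the third stop

ROBOT

A 7-joint arm with a two-finger parallel gripper is mounted at the origin on the work surface. World frame = base frame: x ahead of the robot, y to its left, z up, the work surface at z = 0. Lengths are in m, angles in degrees, forces in N, time in s.
With the tool pointing down it reaches from about 0.425 to 0.875 m from the base axis. Payload 4.7 kg.
Tool frame: the origin (TCP) lies on the centre line of the jaws, within the pads' length; the fingertips stand 8 mm ahead of it and the grasp point (between the pads) lies 11 mm behind it; z points along the fingers, y is the direction in which the jaws open and shut (so a half turn about z gives the same grasp; the last joint's range is limited). The gripper opens to 87 mm and grips with 3 to 60 N. Pads are 19 mm wide; open, the fingers measure 117 mm over their backs; the gripper's body (75 mm by 190 mm) begins 51 mm behind the grasp point.
Start: joints at [-75.854, 18.392, -4.016, 83.108, 1.295, 78.541, -3.26], TCP at [0.15, 0.632, 0.231] pointing down, gripper open.
Joint ranges: [-163.93, 163.93], [-17.29, 119.83], [-79.2, 71.16], [3.27, 140.29], [-89.18, 269.18], [5.43, 117.66], [-154.24, 154.24]. Speed limits (degrees/s): [147.25, 147.25, 180, 180, 180, 180, 180].

INTERFACE

Orientations are given as [roll, pitch, yaw] about the fixed x, y, z axes, in that order (R = Rz(yaw) Ry(pitch) Rx(roll)).
In Python, from cell import env gives the robot as it stands. The module is installed in compiled form; this text tells all that it offers.
- The arm moves only by the tool move_arm, never from a script. Its argument "steps" is a list of rows, each a list of 2 entries, a list of its own where there are three numbers: the shift along the tool's x, y, z in m, then the turn about the tool's z in rad. A call has 1 to 20 rows; each row is the pose to reach, as a shift and turn from the pose commanded when the call began, along the tool's axes at that moment; what a row does not reach only later rows make up. A row lasts 1/8 s, in which the tool goes at most 62.5 mm and 10.7 degrees, less where a joint would pass 70% of its speed; a pose out of reach is approached as far as the arm can. A call with a gripper value outside its range is refused whole. "hand" is the closure, from -1 (fully open) to 1 (shut), set as the call begins (left out, the last holds). The fingers move at their own pace and stop on an object; "squeeze" is the grip in N (left out, the last holds). Time passes only in rows, so rows that repeat a pose let the fingers close. It gives the time, the measured TCP pose, the force and the opening at its end, in the units of the state.
- env.get_obs(): the state, without advancing time (a new reading comes with each control period).
- env.read_camera(name): name is "scene" or "side" or "wrist"; returns (picture, depth): 400x640x3 uint8, red, green, blue; 400x640 float32, m along the optical axis (not along the pixel's ray), 0 where there is no reading.
- env.calibration(name): a dict with "intrinsics" (3x3 intrinsics, pixels), "D" ([k1, k2, p1, p2, k3] as OpenCV has them; the pictures are not rectified), "position" and "orientation" of the camera in the world; the wrist camera has in their place "mount" (4x4, takes a point from camera to tool coordinates, whose origin is the TCP and whose axes are the flange's). Camera axes: x right, y up, looking along -z (the intrinsics and any distortion apply to the point x, -y, -z); pixel columns grow to the right and rows downward; lengths in m; the calibration is good to about 2 mm. A picture is of the moment at which its call begins: read the wrist's pose just before it. calibration takes no time and is no camera call.
- env.sign_off(): hands the job in, once; it reports no verdict.
Trained networks look in the newest picture that a camera, given by its name, has taken for a name from the list of things; names that differ only in an ending like _2 or _b are one class to them, and where a whole thing is asked for, a point or a joint stands for the part that bears it (a point fixed in the world has none). Each returns a list of dicts, best first, with "conf" (0 to 1); they miss things now and then, are a little off and sometimes report something else, mostly with a low value. They report only what shows in the picture. A call takes as long as a camera call. They do not tell look-alikes from the thing itself.
- env.cut_out(camera, query): "region" (400x640 bool, what is visible of it) and "uv" ([column, row] in pixels, amid what is visible of it).
The state is a dict: "time_s": time; "qpos": joint angles; "joint_velocities": joint speeds; "effort": joint torques, N m; "tool_pos": TCP position; "tool_rot": TCP orientation; "force": force on the tool from outside, world axes, zero at the start; "wrist_torque": the same for the moment, N m; "grip_width": finger opening in m.
Only numpy, scipy, OpenCV 4.12 (cv2) and the standard library are available. Lean on these libraries where they do the work, as an engineer would, in place of code of your own. Each camera call takes 0.05 s, during which the arm holds its last target. There are 200 camera calls.

TASK

Swing the yellow-handled clamp lever fully down onto the filter cassette in the aluminium block. Only then turn the black selector knob clockwise (seen from above) three clicks, from its home stop to the third stop and never past it, and finish the program still gripping the knob there, with the clamp left shut. Leave the emergency stop unpressed and the other things on the bench where they are.

Things in the scene. Friction and masses are not known exactly. Their poses are not given: they have to be found in the camera images.
- clamp_block: fixed aluminium socket block, 100 (x) by 90 (y) by 26 mm, origin at the centre of its underside; its z points up, its yaw varies. A round white filter cassette (fixed in the block) sits in its top. A hinged clamp lever opens upward above it
- lever_hinge (a point): point on the lever's hinge axis, which runs along the block's y axis: at (+35, 0, +46) mm in clamp_block's frame. Fixed
- lever_grip (a point): centre of the lever's yellow handle, a cross bar 36 mm long parallel to the hinge axis (the block's y), diameter 18 mm, 130 mm from the hinge axis; best pinched on its two flat ends from above. When shut the handle points to the block's -x, lies 46 mm above the table and overhangs the block by 45 mm; when open it stands up. A 14 mm wide steel bar joins it to the hinge
- clamp_lever (a joint): angle of the clamp lever above level, rad: 0 = fully down and shut (hard stop), grows as it opens upward, limit 1.6; starts between about 0.9 and 1.4. Friction holds it wherever it is left; swinging it takes about 1.5 N at the handle
- selector: fixed white square selector housing, 116 by 116 by 30 mm, origin at the centre of its underside, z up, its yaw varies. On its top, at 47 mm from the centre, six dots mark the stops: the home stop is a larger green dot on the housing's -x side, then five black dots clockwise at 25 degree (0.436 rad) steps
- knob_grip (a point): on the knob's vertical axis, 64 mm above the table, at the height to grip. The knob is a black bar grip 48 mm long, 14 mm wide (pinch across the 14 mm), its top 82 mm and its foot 40 mm above the table, over a round skirt of diameter 56 mm (top at 40 mm). A white line marks the end that points at the dots. The point's x axis runs along the bar, the line is at its -x end; the point turns with the knob, at home its yaw equals the selector's
- knob (a joint): angle of the knob, rad: 0 = home stop (start), grows clockwise seen from above, hard limit 2.18. Sprung detents every 0.436 rad (25 degrees): stops at 0, 0.436, 0.873, 1.309 (the third), 1.745, 2.182. About 0.15 N m takes it over the hump between two stops, then it snaps into the next and stays
- estop (a joint): red emergency stop button on a yellow base, travel 6 mm, 0 = unpressed; leave alone
- cassette_a: loose spare filter cassette with a blue band: white disc, diameter 54 mm, 14 mm tall, origin at the centre of its underside; bystander
- cassette_b: as cassette_a, with a yellow band; bystander
- mouse: white computer mouse, round, diameter 60 mm, 31 mm tall, origin under its centre; bystander
- beaker: clear plastic beaker, diameter 70 mm, 85 mm tall, origin under its centre; bystander
- bottle: white bottle with a blue cap, diameter 52 mm, 120 mm tall, origin under its centre; bystander
- driver: screwdriver lying on the table, 170 mm long along its x; bystander
Mind the look-alikes: they are no part of the job. Leave any pink look-alike of the selector alone.

How it is judged:
By the outcome, as a careful person would: the job done as asked, in the order asked, and still so for the second after the job is handed in, while the arm keeps its last pose, push and grip.
It also fails if it takes over 56 s, if anything falls off the work surface, if the arm or the gripper's body presses on something with over 40 N, if the wrist force passes 120 N, or if a joint passes its speed limit or range.

## Working session

There is one attempt and no reset: what is moved stays moved. The work goes in short steps, Python scripts to look and compute and a tool call to move; the robot and the scene stay as the last step left them, time stands still between calls to the robot, and variables do not carry over. Pictures are saved under pics/ and viewed, about 8 in all and at most 12, crops included, and the job is handed in when it is done.

Besides the shell and the picture viewer there is one more tool, called by a JSON object that holds its "name" and its "arguments", one argument or row to a line. move_arm: Moves the arm, as the interface text tells. Its arguments: {"type":"object","properties":{"steps":{"type":"array"},"hand":{"type":"number"},"squeeze":{"type":"number"}},"required":["steps"]}

```bash
mkdir -p pics
cat > h.py <<'E'
import numpy as np, cv2
from scipy.spatial.transform import Rotation as R
from cell import env
def tcp():
    o=env.get_obs(); T=np.eye(4); T[:3,3]=o["tool_pos"]; 
    T[:3,:3]=R.from_euler('xyz',o["tool_rot"],degrees=True).as_matrix(); return T
def campose(name,T=None):
    c=env.calibration(name)
    if name=="wrist": return T@np.array(c["mount"])
    M=np.eye(4); M[:3,3]=c["position"]; q=np.array(c["orientation"])
    M[:3,:3]= q if q.shape==(3,3) else R.from_euler('xyz',q,degrees=True).as_matrix()
    return M
def rays(name,uv):
    c=env.calibration(name); uv=np.asarray(uv,float).reshape(-1,1,2)
    p=cv2.undistortPoints(uv,np.array(c["intrinsics"],float),np.array(c["D"],float)).reshape(-1,2)
    return np.c_[p[:,0],-p[:,1],-np.ones(len(p))]
def world(name,uv,depth,M):
    uv=np.asarray(uv).reshape(-1,2); d=depth[uv[:,1].astype(int),uv[:,0].astype(int)]
    return (rays(name,uv)*d[:,None])@M[:3,:3].T+M[:3,3]
def plane(name,uv,z,M):
    r=rays(name,uv)@M[:3,:3].T; s=(z-M[2,3])/r[:,2]; return M[:3,3]+r*s[:,None]
def proj(name,P,M):
    c=env.calibration(name); p=(np.asarray(P).reshape(-1,3)-M[:3,3])@M[:3,:3]
    p=p*[1,-1,-1]
    return cv2.projectPoints(p,np.zeros(3),np.zeros(3),np.array(c["intrinsics"],float),np.array(c["D"],float))[0].reshape(-1,2)
def save(name,img): cv2.imwrite('pics/'+name,img[:,:,::-1])
E
python3 - <<'E'
from h import *
print(env.get_obs())
for n in("scene","side","wrist"): print(n,env.calibration(n))
ims={}
for n in("scene","side"):
    im,d=env.read_camera(n); np.savez(n,im=im,d=d); save(n+'0.png',im); M=campose(n)
    for q in("clamp_block","lever_grip","selector","knob_grip","estop","beaker","bottle","mouse","cassette_a","driver"):
        for r in env.cut_out(n,q)[:3]:
            u=np.array(r["uv"]); print(n,q,round(r["conf"],2),u.round(),r["region"].sum(),world(n,u,d,M).round(3))
E
```

```text
{'time_s': 0.0, 'qpos': array([-75.85246051,  18.43974802,  -4.01592949,  83.17399515,
         1.29518921,  78.53998919,  -3.2591613 ]), 'joint_velocities': array([ 0.04479273, -0.04514462,  0.05832722, -0.02725504, -0.00236307,
       -0.07511509,  0.0399333 ]), 'effort': array([-1.41976589e-04, -4.91280019e+01, -4.04051598e-01, -3.12529886e+01,
       -6.39930367e-02,  4.35029995e-02,  1.57211844e-04]), 'tool_pos': array([0.14989404, 0.6319388 , 0.22946169]), 'tool_rot': array([-1.79891521e+02,  5.71832875e-03,  1.66663450e+02]), 'force': array([-0.7002059 , -0.96083654,  1.24930093]), 'wrist_torque': array([ 0.02720672, -0.0070244 ,  0.03088555]), 'grip_width': 0.08698604449775081}
scene {'intrinsics': array([[403.79026177,   0.        , 313.10519855],
       [  0.        , 403.79026177, 197.51728685],
       [  0.        ,   0.        ,   1.        ]]), 'D': array([-0.05781529,  0.        ,  0.        ,  0.        ,  0.        ]), 'position': array([1.139706  , 0.44530434, 1.04484666]), 'orientation': array([ 35.69318245,  -0.90081843, 129.63580879])}
side {'intrinsics': array([
[... 2327 characters left out ...]
 0.039]]
side knob_grip 0.71 [326. 217.] 343 [[ 0.587 -0.036  0.043]]
side knob_grip 0.63 [327. 262.] 479 [[ 0.534 -0.219  0.054]]
side estop 0.77 [306. 360.] 273 [[ 0.421 -0.442  0.021]]
side estop 0.49 [300. 192.] 946 [[0.555 0.129 0.03 ]]
side beaker 0.71 [415. 257.] 1026 [[ 0.728 -0.289  0.079]]
side beaker 0.61 [301. 165.] 143 [[0.563 0.145 0.116]]
side bottle 0.68 [359. 173.] 469 [[0.748 0.129 0.065]]
side mouse 0.66 [301. 166.] 186 [[ 0.613  0.345 -0.004]]
side mouse 0.58 [260. 157.] 113 [[0.474 0.396 0.026]]
side cassette_a 0.72 [373. 203.] 171 [[0.759 0.033 0.014]]
side cassette_a 0.66 [260. 233.] 223 [[ 0.403 -0.009  0.01 ]]
side driver 0.66 [381. 320.] 487 [[ 0.601 -0.391  0.021]]
```

Run:
```python
from h import *
a=np.load('scene.npz')['im'][90:300,190:470]; b=np.load('side.npz')['im'][130:390,230:430]
save('crop1.png',np.vstack([cv2.resize(a,None,fx=2.6,fy=2.6,interpolation=3)])) ; save('crop2.png',cv2.resize(b,None,fx=2.3,fy=2.3,interpolation=3))
```

```text
(no output)
```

View pics/crop1.png

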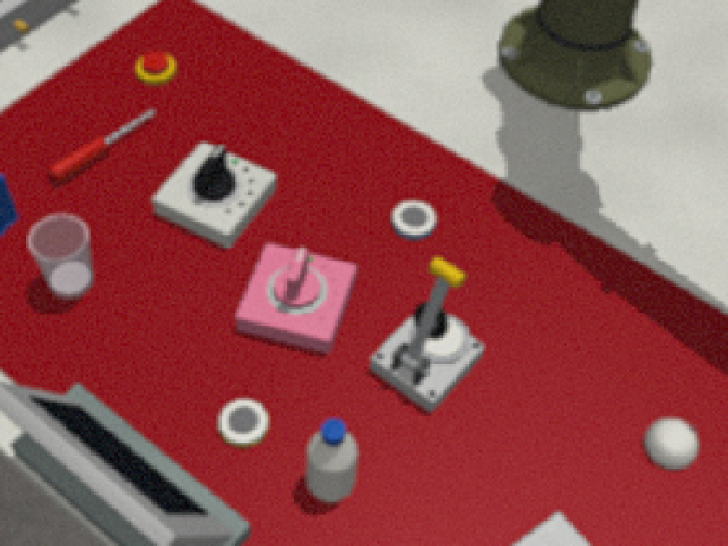

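View pics/crop2.png

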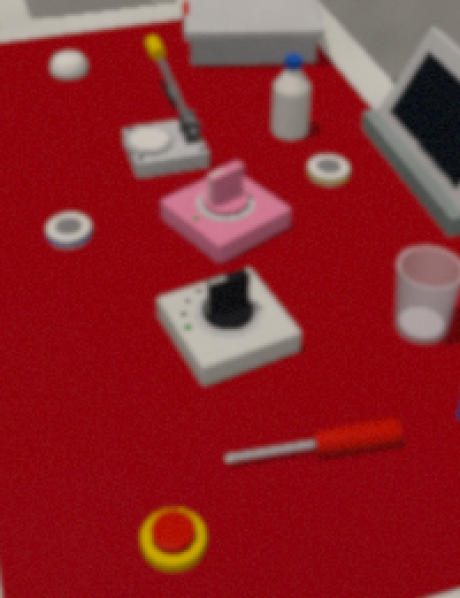

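The first crop shows the yellow handle at scene (362,195) over the aluminium block (358,223). The white selector with the black knob is at (276,165), with its green dot at about (280,151). The pink look-alike is at (304,206), and loose cassettes are at (349,174) and (284,252). The second crop confirms the white selector at side (329,271), with its green home dot at about (311,272) and the black dots running clockwise from it.

Candidates for the knob are the black one on white (276,160) and the pink one (304,198), so I choose the black. The yellow handle has no twin; the other yellow parts are the e-stop base and the cassette band.

```bash
cat >> h.py <<'E'
def cloud(name,d,M):
    v,u=np.nonzero(d>0); P=np.full(d.shape+(3,),np.nan); P[v,u]=world(name,np.c_[u,v],d,M); return P
def yellow(im,P,c,r=.2):
    hsv=cv2.cvtColor(im,cv2.COLOR_RGB2HSV); m=(hsv[...,0]>20)&(hsv[...,0]<35)&(hsv[...,1]>140)&(hsv[...,2]>90)
    return m&(np.hypot(P[...,0]-c[0],P[...,1]-c[1])<r)&(P[...,2]>.035)
def rect(P,c,r,z0,z1):
    m=(np.hypot(P[...,0]-c[0],P[...,1]-c[1])<r)&(P[...,2]>z0)&(P[...,2]<z1)
    q=P[m][:,:2]; (cx,cy),s,a=cv2.minAreaRect((q*1000).astype(np.float32)); return (cx,cy),s,a,len(q)
E
python3 - <<'E'
from h import *
for n in("scene","side"):
    z=np.load(n+'.npz'); im,d=z['im'],z['d']; M=campose(n); P=cloud(n,d,M)
    m=yellow(im,P,(.56,.15)); print(n,'yellow',m.sum(),np.median(P[m],0).round(4), P[m].min(0).round(3),P[m].max(0).round(3), np.argwhere(m).mean(0)[::-1])
    print(' sel',rect(P,(.545,-.2),.1,.024,.036)); print(' blk',rect(P,(.56,.15),.075,.02,.031))
    print(' pink',rect(P,(.6,-.02),.1,.024,.036))
sm=campose('side'); print('green',plane('side',[[311,272]],.03,sm))
E
```

```text
scene yellow 73 [0.5579 0.1485 0.1752] [0.549 0.131 0.166] [0.563 0.166 0.18 ] [361.42465753 194.19178082]
 sel ((541.1043701171875, -204.38766479492188), (119.73094177246094, 118.84042358398438), 10.290534019470215, 721)
 blk ((560.579833984375, 149.27438354492188), (89.76953887939453, 107.76785278320312), 88.93582916259766, 503)
 pink ((596.0189819335938, -19.687576293945312), (118.60177612304688, 116.21560668945312), 22.999216079711914, 924)
side yellow 46 [0.5513 0.1325 0.1744] [0.544 0.123 0.165] [0.559 0.16  0.178] [296.82608696 149.95652174]
 sel ((538.6697998046875, -211.34756469726562), (116.9895248413086, 117.56063842773438), 8.590332984924316, 1164)
 blk ((558.3718872070312, 141.8065185546875), (96.10857391357422, 104.47738647460938), 86.06160736083984, 396)
 pink ((592.7916870117188, -25.56005096435547), (119.3900375366211, 118.77827453613281), 23.001192092895508, 780)
green [[ 0.49353846 -0.21754818  0.03      ]]
```

{"name": "move_arm", "arguments": {
  "steps": [
    [[0,0,-0.06],0],
    [[-0.05,-0.04,-0.07],-0.05],
    [[-0.1,-0.078,-0.07],-0.1],
    [[-0.15,-0.117,-0.07],-0.2],
    [[-0.2,-0.156,-0.07],-0.2],
    [[-0.25,-0.195,-0.07],-0.2],
    [[-0.3,-0.234,-0.07],-0.2],
    [[-0.35,-0.273,-0.07],-0.2],
    [[-0.4,-0.312,-0.07],-0.2],
    [[-0.45,-0.351,-0.07],-0.2],
    [[-0.492,-0.383,-0.07],-0.2],
    [[-0.492,-0.383,-0.07],-0.2],
    [[-0.492,-0.383,-0.07],-0.2],
    [[-0.492,-0.383,-0.07],-0.2],
    [[-0.492,-0.383,-0.07],-0.2],
    [[-0.492,-0.383,-0.07],-0.2]
  ],
  "hand": -1
}}

```text
time_s: 3.1
tool_pos: [0.54, 0.1471, 0.3007]
tool_rot: [180.0, 0.0, 178.2]
force: [-0.3, -0.1, 0.6]
grip_width: 0.0869
```

```bash
cat > lk.py <<'E'
from h import *
import sys
T=tcp(); im,d=env.read_camera("wrist"); M=campose("wrist",T); np.savez(sys.argv[1],im=im,d=d,T=T); save(sys.argv[1]+'.png',im); P=cloud("wrist",d,M)
o=env.get_obs(); print(o['time_s'],T[:3,3].round(4),o['tool_rot'].round(2),o['qpos'].round(1),o['force'].round(1))
E
cat > l1.py <<'E'
from lk import *
m=yellow(im,P,(.55,.14)); q=P[m]; print('yellow',m.sum(),np.median(q,0).round(4),q.min(0).round(3),q.max(0).round(3))
print(cv2.minAreaRect((q[:,:2]*1000).astype(np.float32)))
print('blk',rect(P,(.56,.147),.085,.018,.032))
E
python3 l1.py w1
```

```text
3.15 [0.54   0.1471 0.3007] [1.7999e+02 1.0000e-02 1.7819e+02] [-39.2   5.8  23.2  90.7  -2.3  83.9  72.3] [0.2 0.3 0.5]
yellow 2183 [0.5186 0.1604 0.3838] [0.503 0.099 0.057] [0.6   0.216 0.394]
((526.888671875, 141.4961700439453), (91.46688842773438, 119.7690658569336), 43.25885009765625)
blk ((560.343994140625, 143.0747833251953), (90.04067993164062, 104.88819122314453), 89.11530303955078, 3380)
```

Run:
```python
from h import *
z=np.load('w1.npz'); im,d,T=z['im'],z['d'],z['T']; M=campose('wrist',T); P=cloud('wrist',d,M)
m=yellow(im,P,(.55,.14))&(P[...,2]<.2)&(P[...,2]>.13); q=P[m]; print(m.sum(),np.median(q,0).round(4),q.min(0).round(3),q.max(0).round(3),np.argwhere(m).mean(0)[::-1]); print(cv2.minAreaRect((q[:,:2]*1000).astype(np.float32)))
```

```text
834 [0.5521 0.1438 0.1766] [0.545 0.126 0.17 ] [0.563 0.161 0.18 ] [319.52877698 202.53117506]
((554.1015625, 143.69276428222656), (34.29491424560547, 17.615236282348633), 88.19896697998047)
```

View pics/w1.png

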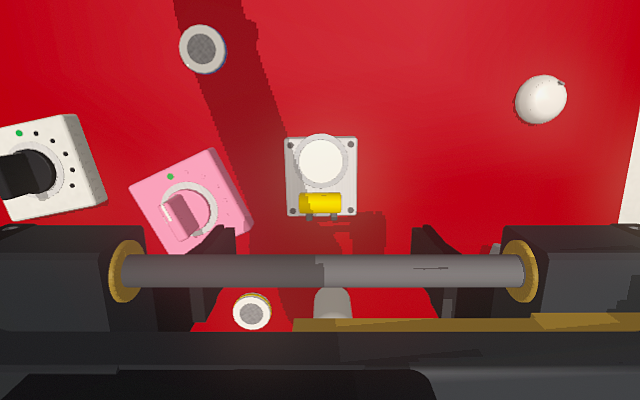

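The wrist view shows the yellow handle at (320,203) over the block (322,175), and the black knob with its green dot at the left (18,132). The pink one is at (190,200). I'm going onto the handle now.

{"name": "move_arm", "arguments": {
  "steps": [
    [[-0.014,-0.003,0.05],0],
    [[-0.014,-0.003,0.1],0],
    [[-0.014,-0.003,0.142],0],
    [[-0.014,-0.003,0.142],0],
    [[-0.014,-0.003,0.142],0]
  ]
}}

```text
time_s: 3.78
tool_pos: [0.5554, 0.1432, 0.1604]
tool_rot: [179.9, 0.1, 178.1]
force: [0.5, -0.0, 0.1]
grip_width: 0.0871
```

{"name": "move_arm", "arguments": {
  "steps": [
    [[0,0,0],0],
    [[0,0,0],0],
    [[0,0,0],0],
    [[0,0,0],0],
    [[0,0,0],0],
    [[0,0,0],0]
  ],
  "hand": 1,
  "squeeze": 15
}}

```text
time_s: 4.53
tool_pos: [0.5542, 0.144, 0.1586]
tool_rot: [179.9, 0.0, 178.1]
force: [0.5, -0.2, -0.7]
grip_width: 0.0359
```

{"name": "move_arm", "arguments": {
  "steps": [
    [[0.009,0,0.003],0],
    [[0.0205,0,0.008],0],
    [[0.032,0,0.015],0],
    [[0.042,0,0.022],0],
    [[0.052,0,0.031],0],
    [[0.061,0,0.0405],0],
    [[0.069,0,0.051],0],
    [[0.0755,0,0.062],0],
    [[0.081,0,0.0735],0],
    [[0.0855,0,0.086],0],
    [[0.089,0,0.0985],0],
    [[0.091,0,0.111],0],
    [[0.0915,0,0.12],0],
    [[0.0915,0,0.125],0],
    [[0.0915,0,0.127],0],
    [[0.0915,0,0.127],0],
    [[0.0915,0,0.127],0]
  ]
}}

```text
time_s: 6.65
tool_pos: [0.4634, 0.1456, 0.033]
tool_rot: [180.0, 0.0, 178.1]
force: [-0.5, -2.1, 14.5]
grip_width: 0.0356
```

{"name": "move_arm", "arguments": {
  "steps": [
    [[0,0,0],0],
    [[0,0,0],0],
    [[0,0,0],0],
    [[0,0,0],0],
    [[0,0,-0.03],0],
    [[0,0,-0.08],0],
    [[0,0,-0.14],0],
    [[0,0,-0.2],0],
    [[0,0,-0.25],0],
    [[0,0,-0.25],0],
    [[0,0,-0.25],0]
  ],
  "hand": -1
}}

```text
time_s: 8.02
tool_pos: [0.4623, 0.1458, 0.2808]
tool_rot: [-180.0, -0.1, 178.1]
force: [-0.2, 1.0, -0.7]
grip_width: 0.0872
```

```bash
cat > l2.py <<'E'
from lk import *
m=yellow(im,P,(.5,.14))&(P[...,2]<.2); q=P[m]; print('yellow',m.sum(),np.median(q,0).round(4),np.percentile(q,[2,98],axis=0).round(4))
im,d=env.read_camera('side'); M=campose('side'); P=cloud('side',d,M); m=yellow(im,P,(.5,.14))&(P[...,2]<.2); q=P[m]; print('side',m.sum(),np.median(q,0).round(4),np.percentile(q,[2,98],axis=0).round(4))
E
python3 l2.py w2
```

```text
8.075 [0.4623 0.1458 0.2808] [-1.7994e+02 -1.3000e-01  1.7813e+02] [-42.6  -3.8  21.  102.    1.4  81.7  66.3] [-0.1  1.   0.1]
yellow 484 [0.4668 0.1444 0.0542] [[0.4599 0.1278 0.0481]
 [0.4757 0.1619 0.0568]]
side 42 [0.4657 0.1394 0.0506] [[0.4601 0.1251 0.0439]
 [0.4728 0.1627 0.0554]]
```

View pics/w2.png

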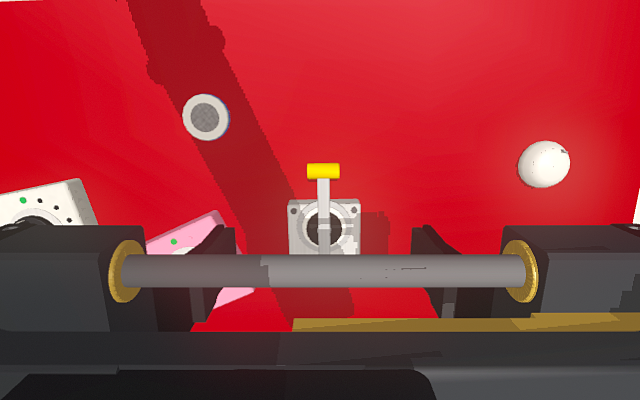

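The lever is shut: the handle top is at 55.5 mm (expected 55), and the picture shows the bar level over the cassette at (323,215). Next is the selector.

{"name": "move_arm", "arguments": {
  "steps": [
    [[-0.014,-0.056,0],-0.04],
    [[-0.028,-0.112,0],-0.08],
    [[-0.042,-0.168,0],-0.12],
    [[-0.056,-0.224,0],-0.16],
    [[-0.07,-0.28,0],-0.2],
    [[-0.081,-0.337,0],-0.21],
    [[-0.081,-0.337,0],-0.21],
    [[-0.081,-0.337,0],-0.21],
    [[-0.081,-0.337,0],-0.21],
    [[-0.081,-0.337,0],-0.21]
  ]
}}

```text
time_s: 9.38
tool_pos: [0.5329, -0.1921, 0.2814]
tool_rot: [180.0, 0.0, -169.7]
force: [-0.4, -1.7, -0.3]
grip_width: 0.0871
```

```bash
cat > l3.py <<'E'
from lk import *
g=cv2.cvtColor(im,cv2.COLOR_RGB2HSV).astype(int); near=np.hypot(P[...,0]-.54,P[...,1]+.207)<.09
gm=near&(g[...,0]>45)&(g[...,0]<85)&(g[...,1]>80)&(P[...,2]<.05); print('green',gm.sum(),P[gm].mean(0).round(4))
for c in [(.54,-.207)]: print('sel',rect(P,c,.09,.026,.034))
k=near&(P[...,2]>.07)&(P[...,2]<.095); q=(P[k][:,:2]*1000).astype(np.float32); print('knob',k.sum(),np.median(P[k][:,2]),cv2.minAreaRect(q),q.mean(0))
v,u=np.nonzero(gm|k); print(u.min(),u.max(),v.min(),v.max())
E
python3 l3.py w3
```

```text
9.425 [ 0.5329 -0.1921  0.2814] [ 1.7997e+02  2.0000e-02 -1.6973e+02] [-22.2   8.1  44.   92.2  -5.7  82.  122.6] [ 0.3  0.3 -0.2]
green 32 [ 0.4957 -0.2181  0.0315]
sel ((542.048828125, -210.57449340820312), (116.08544158935547, 116.17599487304688), 9.528135299682617, 7523)
knob 632 0.08244711092475229 ((540.8909301757812, -210.3126983642578), (47.747982025146484, 13.525742530822754), 9.197806358337402) [ 540.353   -210.35834]
298 311 124 197
```

View pics/w3.png

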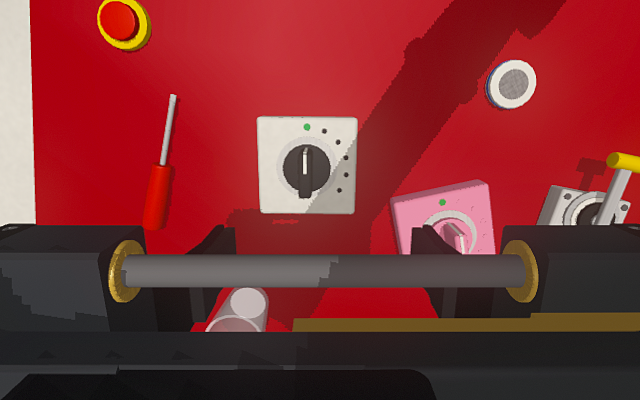

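The white selector is at (306,165). Its green dot (306,127) and the knob's white line both point at home. The pink one is at (445,220) and stays untouched. I'm descending onto the black knob.

{"name": "move_arm", "arguments": {
  "steps": [
    [[-0.005,-0.0195,0.05],0.015],
    [[-0.005,-0.0195,0.1],0.015],
    [[-0.005,-0.0195,0.15],0.015],
    [[-0.005,-0.0195,0.19],0.015],
    [[-0.005,-0.0195,0.21],0.015],
    [[-0.005,-0.0195,0.225],0.015],
    [[-0.005,-0.0195,0.225],0.015],
    [[-0.005,-0.0195,0.225],0.015],
    [[-0.005,-0.0195,0.225],0.015]
  ]
}}

```text
time_s: 10.55
tool_pos: [0.542, -0.2122, 0.0578]
tool_rot: [-180.0, 0.1, -170.7]
force: [-0.2, 0.4, 1.0]
grip_width: 0.0871
```

{"name": "move_arm", "arguments": {
  "steps": [
    [[0,0,0],0],
    [[0,0,0],0],
    [[0,0,0],0],
    [[0,0,0],0],
    [[0,0,0],0],
    [[0,0,0],0],
    [[0,0,0],0],
    [[0,0,0],0]
  ],
  "hand": 1,
  "squeeze": 35
}}

```text
time_s: 11.55
tool_pos: [0.5409, -0.2107, 0.0565]
tool_rot: [179.9, -0.0, -170.7]
force: [-1.8, 6.9, 4.8]
grip_width: 0.0151
```

```bash
python3 -c "
from h import *
o=env.get_obs(); print({k:np.round(o[k],4) for k in('tool_pos','tool_rot','force','wrist_torque','grip_width','qpos')})"
```

```text
{'tool_pos': array([ 0.5409, -0.2107,  0.0565]), 'tool_rot': array([ 1.798539e+02, -1.680000e-02, -1.707048e+02]), 'force': array([-1.763 ,  6.8766,  4.8184]), 'wrist_torque': array([1.7353, 0.4816, 0.0642]), 'grip_width': np.float64(0.0151), 'qpos': array([-15.7119,  22.4261,  41.2735, 105.347 , -17.2634,  58.7011,
       131.8317])}
```

{"name": "move_arm", "arguments": {
  "steps": [
    [[0,0,0],0.07],
    [[0,0,0],0.14],
    [[0,0,0],0.21],
    [[0,0,0],0.28],
    [[0,0,0],0.36],
    [[0,0,0],0.436],
    [[0,0,0],0.436],
    [[0,0,0],0.436]
  ]
}}

```text
time_s: 12.55
tool_pos: [0.5408, -0.2098, 0.0565]
tool_rot: [179.8, -0.1, 164.5]
force: [-1.8, 4.9, 4.0]
grip_width: 0.0134
```

```bash
python3 -c "
from h import *
o=env.get_obs(); print({k:np.round(o[k],4) for k in('tool_pos','tool_rot','force','wrist_torque','grip_width','qpos')})"
```

```text
{'tool_pos': array([ 0.5408, -0.2098,  0.0565]), 'tool_rot': array([ 1.798386e+02, -1.241000e-01,  1.644538e+02]), 'force': array([-1.8314,  4.9122,  4.0446]), 'wrist_torque': array([ 1.1109,  0.4841, -0.0093]), 'grip_width': np.float64(0.0134), 'qpos': array([-19.6021,  23.8284,  46.2572, 105.4695, -20.0113,  59.2926,
       109.1375])}
```

{"name": "move_arm", "arguments": {
  "steps": [
    [[0,0,0],0.07],
    [[0,0,0],0.14],
    [[0,0,0],0.21],
    [[0,0,0],0.28],
    [[0,0,0],0.36],
    [[0,0,0],0.436],
    [[0,0,0],0.436],
    [[0,0,0],0.5],
    [[0,0,0],0.57],
    [[0,0,0],0.64],
    [[0,0,0],0.71],
    [[0,0,0],0.79],
    [[0,0,0],0.85],
    [[0,0,0],0.873],
    [[0,0,0],0.873],
    [[0,0,0],0.873],
    [[0,0,0],0.873]
  ]
}}

```text
time_s: 14.68
tool_pos: [0.5412, -0.2095, 0.0565]
tool_rot: [180.0, -0.2, 114.5]
force: [-1.1, 5.4, 3.8]
grip_width: 0.0136
```

```bash
cat > l4.py <<'E'
from h import *
o=env.get_obs(); print({k:np.round(o[k],4) for k in('time_s','tool_pos','tool_rot','force','wrist_torque','grip_width','qpos')})
a=[]
for n,(r0,r1,c0,c1) in {'wrist':(0,400,0,640),'side':(210,310,270,400),'scene':(120,260,220,400)}.items():
    T=tcp(); im,d=env.read_camera(n); M=campose(n,T); P=cloud(n,d,M); m=yellow(im,P,(.47,.145),.06)&(P[...,2]<.2)
    if m.sum()>5: print(n,'lever',m.sum(),np.median(P[m],0).round(4),np.percentile(P[m][:,2],98).round(4))
    k=(np.hypot(P[...,0]-.5415,P[...,1]+.2105)<.03)&(P[...,2]>.072)&(P[...,2]<.087)
    if k.sum()>20: print(n,'knob',k.sum(),cv2.minAreaRect((P[k][:,:2]*1000).astype(np.float32)))
    a.append(cv2.resize(im[r0:r1,c0:c1],(400,300),interpolation=3))
save('end.png',np.vstack([np.hstack(a[:2]),np.hstack([a[2],a[2]*0])]))
E
python3 l4.py
```

```text
{'time_s': np.float64(14.675), 'tool_pos': array([ 0.5412, -0.2095,  0.0565]), 'tool_rot': array([179.9568,  -0.2242, 114.4605]), 'force': array([-1.0864,  5.389 ,  3.8256]), 'wrist_torque': array([ 1.2142,  0.4078, -0.0412]), 'grip_width': np.float64(0.0136), 'qpos': array([-27.251 ,  28.0887,  56.9098, 105.659 , -26.9792,  61.1297,
        64.6303])}
wrist knob 2837 ((537.95654296875, -208.38104248046875), (31.977144241333008, 44.613285064697266), 6.148306846618652)
side lever 42 [0.4657 0.1395 0.0514] 0.0548
side knob 100 ((536.5479125976562, -219.8553466796875), (26.179794311523438, 40.44847869873047), 73.04393005371094)
scene lever 51 [0.471  0.1498 0.0534] 0.0571
```

View pics/end.png

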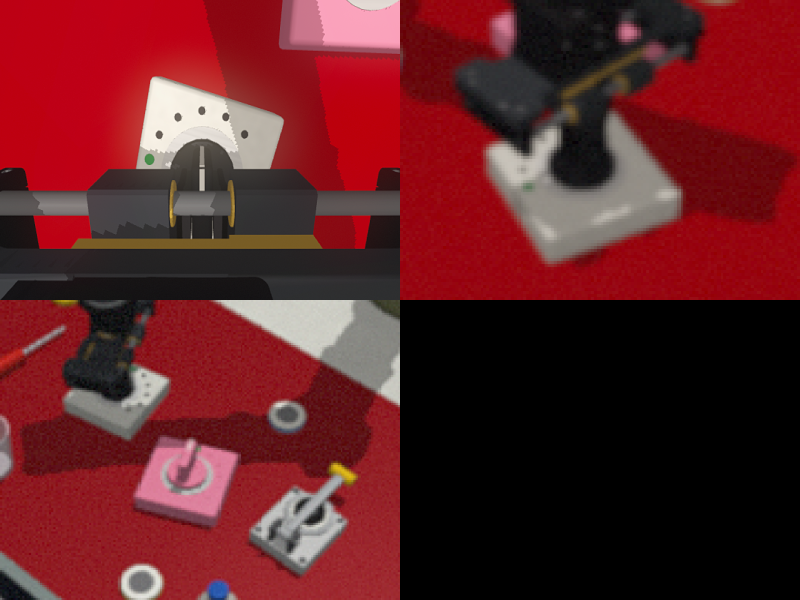

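The white line at (201,150) points straight at the third black dot (202,111), counted clockwise from green (150,159). The clamp is still shut and the jaws hold the knob.

```bash
python3 -c "
from h import *
print(env.sign_off())"
```

```text
the job is handed in; nothing more can be done
None
```

The job is handed in at about 15 s of the 56 s allowed. The clamp is shut, and the black knob is at its third stop with the gripper still holding it.

- **Clamp:** I pinched the yellow handle, swung it down along its arc and pressed to the stop at about 14.5 N. The wrist camera then put the handle top at 55.5 mm (55 expected). In the last check the side and scene cameras gave 54.8 and 57.1 mm, within camera error.
- **Knob:** I gripped the black knob and turned it clockwise, first 25° and then 50° more. The tool yaw went from 189.3° to 114.5°, which is 74.8° against the 75° wanted. The wrist picture shows the white line on the third dot. Almost no torque about the knob's axis was left, and the grip is 13.6 mm wide.
- **Checks that disagreed:** The two fixed cameras differ by about 7–10 mm in y, so I relied on the close wrist measurements. The depth-based fit of the knob's angle was useless while the gripper covered it, so I judged the final angle from the tool yaw and the picture.
- **Rest of the bench:** The route kept clear of the emergency stop, the pink look-alike and the loose items. I did not measure their positions again at the end.

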